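Click the telescopic tube rest out to its long setting and lay the tube in it

TASK

The aluminium tube is too long for the telescopic tube rest at its present short setting. Press the brass spring button in until it is flush with the blue arm, slide the arm out to the left and keep sliding gently until the button snaps out again through the hole in the black end collar; never drag or jerk the arm against the button, it shears easily. Then lay the tube along the rest, in both V saddles and between their end plates, let go, and leave the tools lying about where they are.

Things in the scene. Friction and masses are not known exactly. Their poses are not given: they have to be found in the camera images.
- rest: Fixed half of the telescopic tube rest, screwed to the bench: steel foot and upright end plate at its -y end, and a horizontal 24 mm square aluminium tube over which the blue arm slides. Origin on the bench under the button. Axes: y along the tube, the way the arm slides out (to the robot's left); z up; x across, away from the robot. Nothing of it stands higher than 94 mm.
- button_place (a point): Fixed point on the tube axis at the button, 45 mm above the bench, axes of the rest. The button (brass, 10 mm across, coned end) points along -x at the robot; at the start it stands 4 mm proud of the blue arm's face through its short-setting hole (end 19.5 mm from this point). The arm, 31 x 31 mm here, can be gripped across x from 17 mm on the -y side to 40 mm on the +y side.
- button (a joint): Spring button, m: 0 = fully out; 0.004 = flush with the blue face: then, as the arm is slid (10 to 14 N, over some 6 mm), the hole's edge rides up its cone and pushes it on in; about 0.0065 = held under the arm's wall, between the holes. Spring 2 N (out) to 4.5 N (in). Standing out in a hole it locks the arm with 0.7 mm play either way; the arm must not load it sideways with more than 18 N.
- slide_arm (a joint): How far the blue arm is slid out along +y, m: 0 = short setting, where it starts, locked by the button; stop at 0.070. Friction about 2 N. The long setting, where the button snaps out again in the collar's hole, lies anywhere from 0.043 to 0.065 and differs from time to time, since the collar is clamped by a screw wherever it was last set.
- short_hole (a point): Point of the sliding arm on the tube axis at its short hole; moves with it. The arm is a blue square tube, 31 mm outside, 2.5 mm wall; saddle, end plate and skid at its +y end. At its -y end, its mouth, sits a black collar, 36 x 36 mm, 37 mm long, with the long-setting hole (11.4 mm, in a 20 mm finger recess) facing -x like the short hole, 44 to 64 mm from it. The collar ends 18 mm or more from here.
- moving_saddle (a point): Middle of the saddle on the arm, through which the axis of a tube lying in it passes, 86 mm above the bench; moves with the arm, axes of the rest. A 90 degree V, 34 mm long in y, open upwards, its apex 12.7 mm below this point, its flanks 24 mm long. An end plate 12 mm thick, 42 mm wide, 8 mm higher than this point, closes its outer side 17 mm from here in +y.
- fixed_saddle (a point): Middle of the like saddle on the fixed end, 86 mm above the bench; its end plate stands 17 mm from here in -y. Between the two end plates there are 156 mm at the short setting, 200 to 220 mm at the long one. A tube must span both saddles, so lay it midway between them. Axes of the rest.
- tube_middle (a point): Centre of the loose aluminium tube, bright metal, 18 mm in diameter, 170 mm long, about 0.12 kg, its length along its y axis. It lies on the bench to the left of the rest; it is round and can roll.
- tube: The same aluminium tube as a body; origin on its skin, 9 mm from its axis, at mid-length.
- driver_slim: Small black-handled screwdriver on the bench, a bystander.
- driver_yellow: Black and yellow screwdriver on the bench, a bystander.
- tape_reel: Black reel of tape, 62 mm in diameter, 20 mm high, a bystander.
Mind the look-alikes: they are no part of the job. Of the things like the tube, leave any that is brown; of the rest the larger one is meant.

How it is judged:
On the way:
1. the arm is out and the button has snapped out in the collar's hole, before the tube is laid in (value of joint slide_arm above 0.04 m and value of joint button below 0.0015 m), for 0.2 s.
At the end, for the whole second after the job is handed in: The arm is slid out more than 40 mm with the button standing out in the collar's hole (pressed in less than 1.5 mm); the tube lies at rest in both V saddles: its centre within 4 mm across and about 4 mm in height of the saddle line, its axis within 0.06 rad of the rest's (all of step 1 and x of tube_middle in the frame of fixed_saddle between -0.004 and 0.004 m and z of tube_middle in the frame of fixed_saddle between -0.004 and 0.005 m and angle between the y axis of tube_middle and the y axis of fixed_saddle, either way round below 0.06 rad and linear speed of tube below 0.02 m/s); the robot touches nothing.
It fails at once if the button is loaded sideways by the arm with more than 18 N (contact force between button and slide_arm above 18 N).
It fails at once if a bystander tool is shifted by more than 20 mm (distance of any of driver_slim, driver_yellow, tape_reel from where it was at the start of the episode above 0.02 m).
It also fails if it takes over 61 s, if anything falls off the work surface, if the arm or the gripper's body presses on something with over 40 N, if the wrist force passes 120 N, or if a joint passes its speed limit or range.

ROBOT

A 6-joint arm with a two-finger parallel gripper is mounted at the origin on a cart in front of the work surface, level with it; the furniture and walls round the work are solid. World frame = base frame: x ahead of the robot, y to its left, z up, the work surface at z = 0. Lengths are in m, angles in rad, forces in N, time in s.
With the tool pointing down it reaches from about 0.275 to 0.825 m from the base axis. Payload 5.2 kg.
Tool frame: the origin (TCP) lies at the very end of the fingers, on their centre line; the grasp point (between the pads) lies 19 mm behind it (env.grasp_offset is the distance from the TCP to the grasp point, in m); z points along the fingers, y is the line along which they close (so a half turn about z gives the same grasp; the last joint's range is limited). The gripper opens to 93 mm and grips with 3 to 60 N. Pads are 15 mm wide; open, the fingers measure 128 mm over their backs; the gripper's body (75 mm by 188 mm) begins 65 mm behind the grasp point.
Start: joints at [0.941, 0.259, 1.535, -0, 1.348, -0.203], TCP at [0.228, 0.501, 0.219] pointing down, gripper open.
Joint ranges: [-3.14, 3.14], [-0.91, 2.08], [0.19, 2.58], [-1.22, 4.36], [0.22, 2.71], [-3.12, 3.12]. Speed limits (rad/s): [2.57, 2.57, 3.14, 3.14, 3.14, 3.14].

INTERFACE

Orientations are given as [roll, pitch, yaw] about the fixed x, y, z axes, in that order (R = Rz(yaw) Ry(pitch) Rx(roll)).
In Python, from workcell import env gives the robot as it stands.
- The arm moves only by the tool step_arm, never from a script. Its argument "series" is text: rows parted by semicolons, each of 6 numbers parted by spaces: the shift along the world's x, y, z in cm, then the turn, a rotation vector about the world's x, y, z in degrees. A call has 1 to 10 rows; each row shifts and turns the commanded pose from where the row before left it; what a row does not reach is not made up. A row lasts 1/10 s, in which the tool goes at most 50 mm and 8.59 degrees, less where a joint would pass 70% of its speed; a pose out of reach is approached as far as the arm can. A call is refused whole if a number of a shift passes 5 or a number of a turn 8.59, either way. A call with a gripper value outside its range is refused whole. "hand" is the opening, from 0 (shut) to 1 (fully open), set as the call begins (left out, the last holds). The fingers move at their own pace and stop on an object; "squeeze" is the grip in N (left out, the last holds). Time passes only in rows, so rows that do not move let the fingers close. It gives the time, the measured TCP pose, the force, the opening and the grip force at its end, in the units of the state.
- env.sense(): the state, without advancing time (a new reading comes with each control period).
- env.camera(name): name is "scene" or "top"; returns a dict with "color" (384x512x3 uint8, red, green, blue), "z_map" (384x512 float32, m along the optical axis (not along the pixel's ray), 0 where there is no reading), "fx", "fy", "cx", "cy" (pixels), "k1" (the pictures are not rectified: a ray, as slopes to the right and down, at radius r is drawn at 1 + k1 r^2 times it, then the intrinsics apply), "pose" (4x4, takes a point from camera to world coordinates). Camera axes: x right, y down, z forward; pixel columns grow to the right and rows downward; lengths in m; the calibration is good to about 2 mm. A picture is of the moment at which its call begins.
- env.sign_off(): hands the job in; it is judged then, once.
Trained networks look in a picture, given as the dict that the camera call returned (one of the last four; its "shot" number tells which), for a name from the list of things; names that differ only in an ending like _2 or _b are one class to them, and where a whole thing is asked for, a point or a joint stands for the part that bears it (a point fixed in the world has none). Each returns a list of dicts, best first, with "p" (0 to 1); they miss things now and then, are a little off and sometimes report something else, mostly with a low value. They report only what shows in the picture. A call takes as long as a camera call. They do not tell look-alikes from the thing itself.
- env.silhouettes(picture, target): "pixels" (384x512 bool, what is visible of it) and "position" ([column, row] in pixels, amid what is visible of it).
The state is a dict: "clock": time; "joints": joint angles; "qd": joint speeds; "tau": joint torques, N m; "ee_pos": TCP position; "tool_rot": TCP orientation; "force": force on the tool from outside, world axes, zero at the start; "torque": the same for the moment, N m; "width": opening from 0.0 (shut) to 1.0 (fully open); "grasp_force": force on a finger pad.
Only numpy, scipy, OpenCV 4.12 (cv2) and the standard library are available. Lean on these libraries where they do the work, as an engineer would, in place of code of your own. Each camera call takes 0.05 s, during which the arm holds its last target. There are 200 camera calls.

## Working session

There is one attempt and no reset: what is moved stays moved. The work goes in short steps, Python scripts to look and compute and a tool call to move; the robot and the scene stay as the last step left them, time stands still between calls to the robot, and variables do not carry over. Pictures are saved under pics/ and viewed, at most 13 in all, crops included, and the job is handed in when it is done.

Besides the shell and the picture viewer there is one more tool, called after ">>>" as name(argument=value, ...), one argument or row to a line, values as JSON. step_arm: Moves the arm, as the interface text tells. Its arguments: {"type":"object","properties":{"series":{"type":"string"},"hand":{"type":"number"},"squeeze":{"type":"number"}},"required":["series"]}

```bash
mkdir -p pics; cat > h.py <<'E'
import numpy as np, cv2
from workcell import env
def unproj(p,uv,z=None):
    uv=np.atleast_2d(np.asarray(uv,float)); d=np.stack([(uv[:,0]-p["cx"])/p["fx"],(uv[:,1]-p["cy"])/p["fy"]],1)
    s=d.copy()
    for _ in range(10): s=d/(1+p["k1"]*(s**2).sum(1,keepdims=True))
    r=np.c_[s,np.ones(len(s))]; T=np.array(p["pose"])
    if z is None:
        zz=p["z_map"][uv[:,1].astype(int),uv[:,0].astype(int)]
        return (r*zz[:,None])@T[:3,:3].T+T[:3,3]
    w=r@T[:3,:3].T; t=(z-T[2,3])/w[:,2]
    return w*t[:,None]+T[:3,3]
def cloud(p,m):
    v,u=np.nonzero(m&(p["z_map"]>0)); return unproj(p,np.c_[u,v])
E
python3 - <<'E'
from h import *
ims=[]
for n in ("scene","top"):
    p=env.camera(n); ims.append(p["color"])
    print(n,np.round(p["pose"],3).tolist(),p["fx"],p["k1"])
    for t in ("rest","slide_arm","button","tube","driver_slim","driver_yellow","tape_reel"):
        for s in env.silhouettes(p,t)[:3]:
            c=cloud(p,s["pixels"])
            if len(c): print(t,round(s["p"],2),np.round(s["position"]),len(c),np.round(np.median(c,0),3),np.round(np.percentile(c,2,axis=0),3),np.round(np.percentile(c,98,axis=0),3))
    cv2.imwrite(f"pics/{n}0.png",cv2.resize(p["color"][...,::-1],(800,600)))
print(env.sense())
E
```

```text
scene [[0.475, -0.362, 0.802, -0.328], [-0.88, -0.203, 0.43, -0.545], [0.007, -0.91, -0.415, 0.556], [0.0, 0.0, 0.0, 1.0]] 362.5451873210954 -0.0815585244944575
rest 0.6 [282. 228.] 1923 [ 0.498 -0.206  0.046] [ 0.468 -0.288  0.003] [ 0.564 -0.072  0.093]
slide_arm 0.95 [250. 222.] 1010 [ 0.493 -0.12   0.054] [ 0.471 -0.223  0.004] [ 0.522 -0.071  0.093]
tube 0.74 [229. 204.] 218 [0.631 0.035 0.013] [ 0.557 -0.002 -0.001] [0.726 0.07  0.018]
tube 0.53 [143. 217.] 231 [0.427 0.25  0.012] [0.419 0.177 0.   ] [0.443 0.344 0.017]
driver_slim 0.84 [239. 270.] 275 [ 0.324 -0.173  0.01 ] [ 0.296 -0.219 -0.001] [ 0.386 -0.14   0.019]
driver_yellow 0.72 [342. 270.] 193 [ 0.412 -0.395  0.017] [ 0.387 -0.404  0.001] [ 0.482 -0.385  0.023]
tape_reel 0.72 [280. 202.] 171 [ 0.704 -0.107  0.015] [ 0.686 -0.134  0.001] [ 0.741 -0.08   0.02 ]
top [[-0.029, -0.998, 0.055, 0.478], [-1.0, 0.029, -0.005, -0.047], [0.004, -0.055, -0.998, 1.388], [0.0, 0.0, 0.0, 1.0]] 455.85496645417845 -0.0021778685713077367
rest 0.89 [319. 199.] 1506 [ 0.511 -0.218  0.057] [ 0.473 -0.288  0.001] [ 0.574 -0.064  0.095]
sl
[... 817 characters left out ...]
691 -0.131  0.011] [ 0.748 -0.077  0.023]
{'clock': 0.8, 'joints': array([ 9.41184691e-01,  2.58574791e-01,  1.53499658e+00,  1.98743189e-05,
        1.34798406e+00, -2.02773085e-01]), 'qd': array([-0.00013995,  0.00076196, -0.00096045,  0.00068283,  0.00037975,
       -0.00012209]), 'tau': array([-1.02953934e-03, -4.37133729e+01, -2.84292734e+01,  7.21271569e-02,
        3.09498771e-02,  2.25887482e-05]), 'ee_pos': array([0.22766394, 0.50068349, 0.21866769]), 'tool_rot': array([ 3.14155229e+00, -1.14908720e-05,  2.71474971e+00]), 'force': array([-0.49171433, -0.0523835 ,  0.28344907]), 'torque': array([ 0.00106099,  0.03861018, -0.03412009]), 'grasp_force': 0.0, 'width': 0.9970782090140801}
```

View pics/scene0.png

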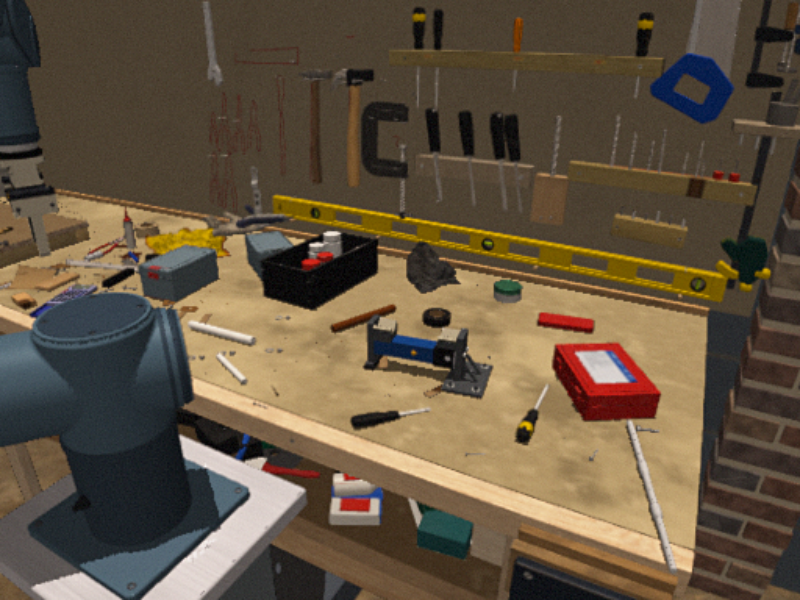

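View pics/top0.png

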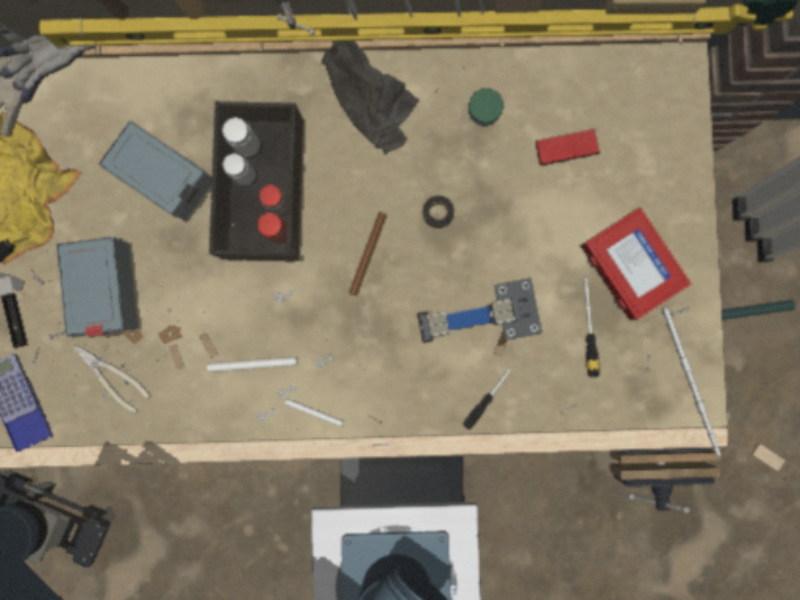

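The scene view shows the blue arm with the brass button near (414,352) in the 800x600 picture and the black collar right of it. The large bright tube is at (222,332), and at (252,365) in the top view. The small bright tube at (315,412) in the top view and the brown rod are look-alikes. Next I measure the rest.

```bash
cat > m.py <<'E'
from h import *
def blue(p,uv0,uv1):
    h=cv2.cvtColor(p["color"],cv2.COLOR_RGB2HSV); m=(h[...,0]>95)&(h[...,0]<130)&(h[...,1]>110)&(h[...,2]>40)
    k=np.zeros_like(m);k[uv0[1]:uv1[1],uv0[0]:uv1[0]]=1
    return m&k
E
python3 - <<'E'
from m import *
p=env.camera("top"); m=blue(p,(265,180),(345,220))
v,u=np.nonzero(m); w=unproj(p,np.c_[u,v],0.0605)
r=cv2.minAreaRect((w[:,:2]*1000).astype(np.float32)); print("blue top",len(u),r, np.round(cv2.boxPoints(r),1).tolist())
c=cloud(p,m); print(np.median(c,0))
# tube
for s in env.silhouettes(p,"tube"):
    v,u=np.nonzero(s["pixels"]); w=unproj(p,np.c_[u,v],0.009)
    print("tube",s["p"],s["position"],cv2.minAreaRect((w[:,:2]*1000).astype(np.float32)))
# high points: saddles / plates
k=np.zeros_like(m);k[170:225,260:350]=1
c=cloud(p,k); c=c[c[:,2]>0.07]; print(len(c)); 
print(cv2.minAreaRect((c[:,:2]*1000).astype(np.float32)), np.round(np.percentile(c,[1,50,99],axis=0),3))
q=env.camera("scene"); 
a=cv2.resize(q["color"][185:265,225:325,::-1],(800,640),interpolation=cv2.INTER_CUBIC)[:600]
cv2.imwrite("pics/crop_s.png",a)
b=cv2.resize(p["color"][170:230,260:350,::-1],(800,533),interpolation=cv2.INTER_CUBIC)
cv2.imwrite("pics/crop_t.png",b)
E
```

```text
blue top 247 ((507.8386535644531, -150.762939453125), (26.255821228027344, 78.37508392333984), 9.646400451660156) [[488.29998779296875, -114.30000305175781], [501.5, -191.60000610351562], [527.2999877929688, -187.1999969482422], [514.2000122070312, -109.9000015258789]]
[ 0.50827613 -0.15149458  0.0593757 ]
tube 0.83 [162.1, 229.5] ((433.83203125, 263.9216003417969), (21.403608322143555, 171.85592651367188), 0.9285569190979004)
tube 0.7 [233.5, 162.0] ((641.9882202148438, 36.15562438964844), (20.500097274780273, 166.94216918945312), 68.66168212890625)
tube 0.53 [203.8, 259.8] ((337.91851806640625, 146.9478302001953), (109.30915832519531, 15.235441207885742), 65.3375015258789)
477
((509.7728576660156, -154.93795776367188), (41.65552520751953, 181.748779296875), 9.343894958496094) [[ 0.479 -0.244  0.071]
 [ 0.51  -0.197  0.086]
 [ 0.541 -0.066  0.096]]
```

View pics/crop_s.png

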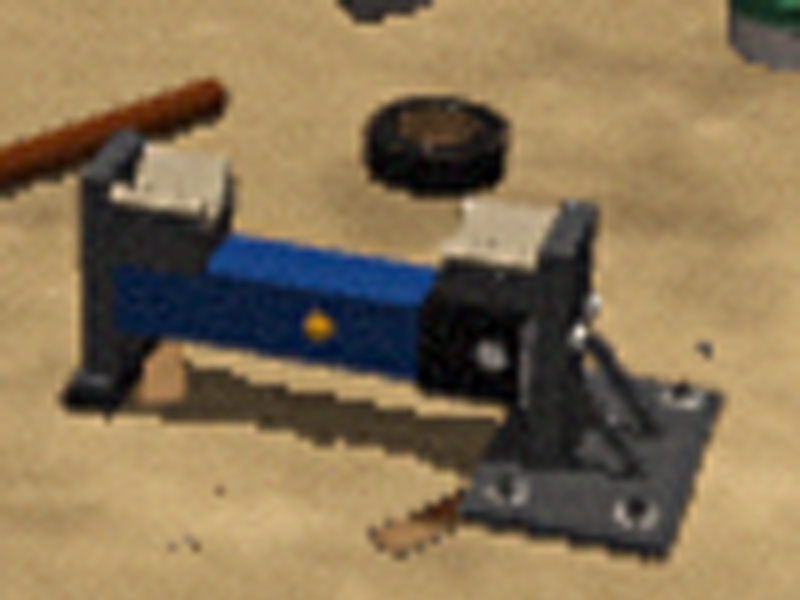

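View pics/crop_t.png

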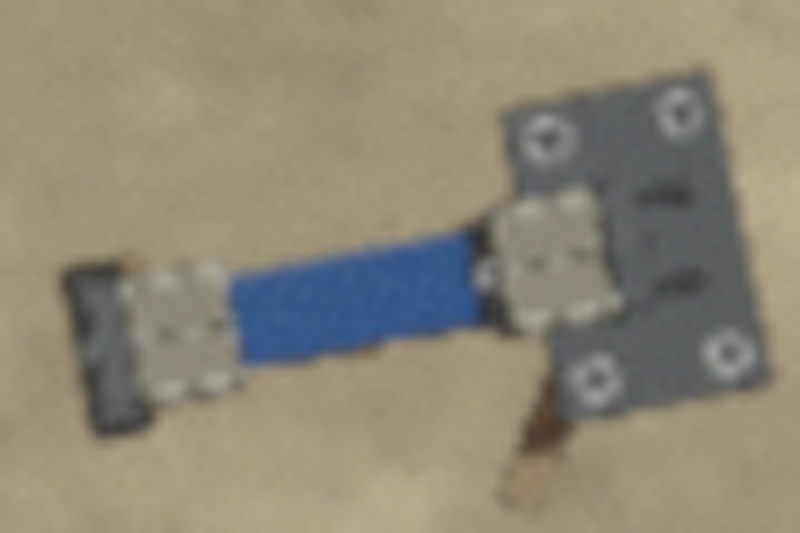

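The crops show the button at scene pixel (264.5,225.5) and the collar hole at (286,229). The top view shows the rest tilted about 9.5°.

```bash
python3 - <<'E'
from h import *
p=env.camera("scene")
T=np.array(p["pose"]); a=np.radians(9.5)
X=np.array([np.cos(a),np.sin(a),0]);Y=np.array([-np.sin(a),np.cos(a),0]); M=np.array([.5093,-.155,0])
def hit(uv,d):
    w=unproj(p,[uv],0)[0]-T[:3,3]; n=X
    t=((M-T[:3,3])@n-d)/(w@n); P=T[:3,3]+t*w
    return np.round(P,4),"along",round((P-M)@Y,4),"z",round(P[2],4)
h=cv2.cvtColor(p["color"],cv2.COLOR_RGB2HSV)
s=(slice(215,235),slice(255,275)); m=(h[s][...,0]>8)&(h[s][...,0]<32)&(h[s][...,1]>140)
v,u=np.nonzero(m); b=(u.mean()+255,v.mean()+215); print(len(u),b)
print("button",hit(b,.0185)); print("hole",hit((286,228.8),.016)); print("collar +y edge",hit((225+425/8,185+335/8),.018))
E
```

```text
8 (np.float64(264.25), np.float64(225.25))
button (array([ 0.491 , -0.1577,  0.0466]), 'along', np.float64(0.0004), 'z', np.float64(0.0466))
hole (array([ 0.5039, -0.2195,  0.0457]), 'along', np.float64(-0.0628), 'z', np.float64(0.0457))
collar +y edge (array([ 0.4982, -0.1977,  0.0488]), 'along', np.float64(-0.0403), 'z', np.float64(0.0488))
```

>>> step_arm(
  series="3 -5 0 0 0 -8;3 -5 0 0 0 -8;3 -5 0 0 0 -8;3 -5 0 0 0 -8;3 -5 0 0 0 -8;3 -5 0 0 0 -8;3 -5 0 0 0 -8;3 -5 0 0 0 0;2 -5 0 0 0 0;2 -5 0 0 0 0",
  hand=1,
)

```text
clock: 2.0
ee_pos: [0.4712, 0.0628, 0.2189]
tool_rot: [3.141, 0.0, 1.737]
force: [0.5, 0.1, 0.2]
width: 1.001
grasp_force: 0.0
```

>>> step_arm(
  series="0.8 -4.4 0 0 0 0;0.8 -4.4 0 0 0 0;0.8 -4.4 0 0 0 0;0.8 -4.4 0 0 0 0;0.6 -4.4 0 0 0 0;0 0 -3 0 0 0;0 0 -4 0 0 0;0 0 -4 0 0 0;0 0 -3 0 0 0;0 0 0 0 0 0",
)

```text
clock: 3.0
ee_pos: [0.5055, -0.1537, 0.0747]
tool_rot: [-3.135, -0.005, 1.737]
force: [-0.6, 0.2, 0.2]
width: 1.0
grasp_force: 0.0
```

```bash
python3 - <<'E'
from h import *
p=env.camera("scene"); s=env.sense(); print(s["ee_pos"],s["tool_rot"],s["force"])
cv2.imwrite("pics/c2.png",cv2.resize(p["color"][165:265,215:340,::-1],(750,600),interpolation=cv2.INTER_CUBIC))
E
```

```text
[ 0.50725137 -0.15449923  0.07723039] [-3.13805273e+00 -2.82070835e-03  1.73725454e+00] [ 0.36469866 -0.51464425  0.23636709]
```

View pics/c2.png

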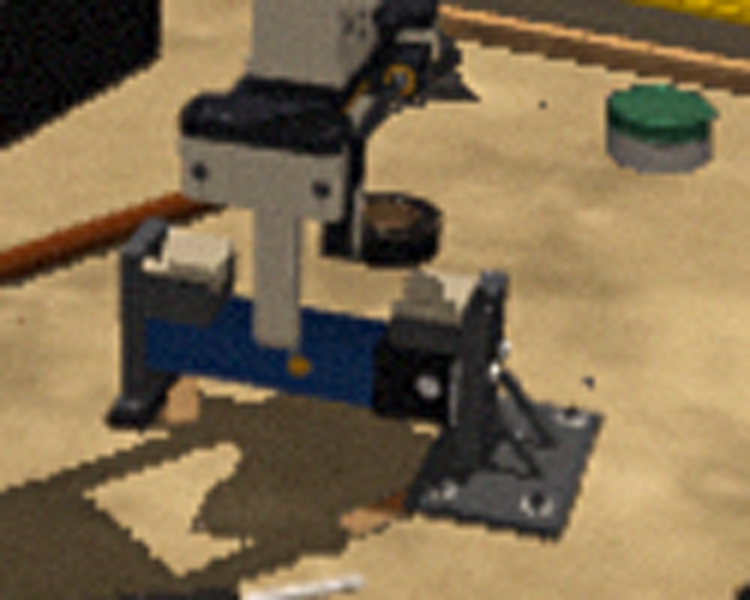

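The finger is straight in front of the button at crop (299,365), allowing for parallax. I go down and close gently.

>>> step_arm(
  series="0 0 -1.5 0 0 0;0 0 -2 0 0 0;0 0 -1.8 0 0 0;0 0 0 0 0 0;0 0 0 0 0 0;0 0 0 0 0 0;0 0 0 0 0 0",
)

```text
clock: 3.75
ee_pos: [0.5096, -0.1557, 0.0272]
tool_rot: [3.139, 0.002, 1.738]
force: [-0.0, -0.4, 0.4]
width: 1.001
grasp_force: 0.0
```

>>> step_arm(
  series="0 -0.15 0 0 0 0;0 0 0 0 0 0;0 0 0 0 0 0;0 0 0 0 0 0;0 0 0 0 0 0;0 0 0 0 0 0;0 0 0 0 0 0;0 0 0 0 0 0;0 0 0 0 0 0;0 0 0 0 0 0",
  hand=0,
  squeeze=12,
)

```text
clock: 4.75
ee_pos: [0.5086, -0.1567, 0.0255]
tool_rot: [3.142, -0.0, 1.737]
force: [0.7, -0.3, -1.4]
width: 0.331
grasp_force: 12.0
```

>>> step_arm(
  series="0 0 0 0 0 0;0 0 0 0 0 0;-0.008 0.05 0 0 0 0;-0.008 0.05 0 0 0 0;-0.008 0.05 0 0 0 0;-0.008 0.05 0 0 0 0",
  squeeze=22,
)

```text
clock: 5.35
ee_pos: [0.5084, -0.1551, 0.0255]
tool_rot: [3.142, 0.001, 1.737]
force: [1.0, -4.7, -5.9]
width: 0.335
grasp_force: 22.0
```

>>> step_arm(
  series="-0.008 0.05 0 0 0 0;-0.008 0.05 0 0 0 0;-0.008 0.05 0 0 0 0;-0.008 0.05 0 0 0 0",
)

```text
clock: 5.75
ee_pos: [0.5082, -0.1538, 0.0256]
tool_rot: [3.141, 0.002, 1.738]
force: [1.1, -8.9, -7.8]
width: 0.33
grasp_force: 22.0
```

>>> step_arm(
  series="-0.008 0.05 0 0 0 0;-0.008 0.05 0 0 0 0;-0.008 0.05 0 0 0 0",
)

```text
clock: 6.05
ee_pos: [0.5081, -0.1531, 0.0256]
tool_rot: [3.141, 0.003, 1.738]
force: [0.8, -10.8, -8.6]
width: 0.333
grasp_force: 22.0
```

>>> step_arm(
  series="-0.008 0.05 0 0 0 0;-0.008 0.05 0 0 0 0;-0.008 0.05 0 0 0 0",
)

```text
clock: 6.35
ee_pos: [0.5079, -0.152, 0.0256]
tool_rot: [3.141, 0.003, 1.738]
force: [0.2, -9.9, -8.9]
width: 0.332
grasp_force: 22.0
```

>>> step_arm(
  series="-0.008 0.05 0 0 0 0;-0.008 0.05 0 0 0 0;-0.008 0.05 0 0 0 0;-0.008 0.05 0 0 0 0",
)

```text
clock: 6.75
ee_pos: [0.5071, -0.1475, 0.0256]
tool_rot: [-3.141, -0.0, 1.738]
force: [1.0, -3.8, -6.5]
width: 0.334
grasp_force: 22.0
```

>>> step_arm(
  series="-0.008 0.05 0 0 0 0;-0.008 0.05 0 0 0 0;-0.008 0.05 0 0 0 0;-0.008 0.05 0 0 0 0",
)

```text
clock: 7.15
ee_pos: [0.5068, -0.1456, 0.0256]
tool_rot: [-3.141, -0.0, 1.737]
force: [0.9, -4.5, -6.4]
width: 0.333
grasp_force: 22.0
```

>>> step_arm(
  series="-0.033 0.2 -0.05 0 0 0;-0.041 0.25 -0.05 0 0 0;-0.041 0.25 0 0 0 0;-0.041 0.25 0 0 0 0;-0.041 0.25 0 0 0 0;-0.041 0.25 0 0 0 0;-0.041 0.25 0 0 0 0;-0.041 0.25 0 0 0 0;-0.041 0.25 0 0 0 0;-0.033 0.2 0 0 0 0",
  squeeze=14,
)

```text
clock: 8.15
ee_pos: [0.5029, -0.1218, 0.0255]
tool_rot: [3.141, 0.001, 1.738]
force: [-1.4, -5.6, 3.5]
width: 0.332
grasp_force: 14.0
```

```bash
python3 - <<'E'
from h import *
p=env.camera("scene"); s=env.sense(); print(s["ee_pos"],s["force"],s["width"])
cv2.imwrite("pics/c3.png",cv2.resize(p["color"][165:265,200:325,::-1],(750,600),interpolation=cv2.INTER_CUBIC))
E
```

```text
[ 0.50282364 -0.12134381  0.02551125] [-2.14379463 -1.76053293  4.79966701] 0.33182511020951305
```

View pics/c3.png

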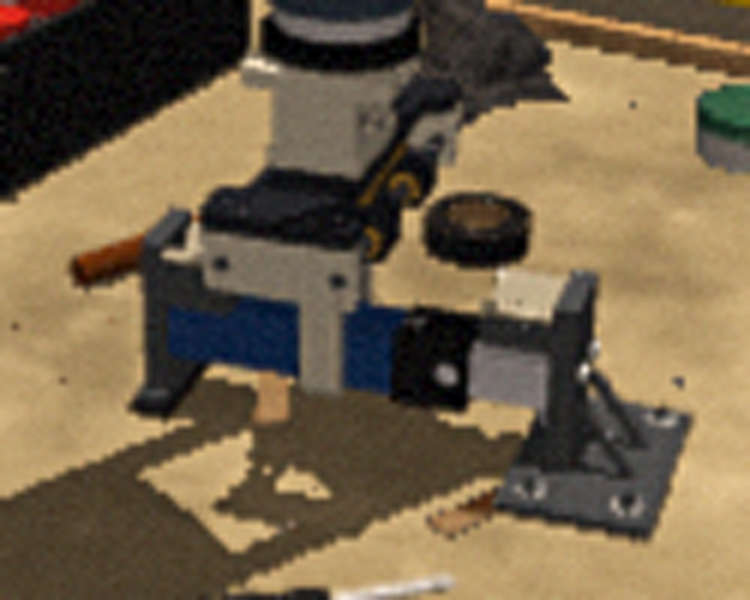

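The collar's hole is now at crop (446,375), some 25–30 mm from the button. I slide on with a light grip, so the pads slip rather than shear the button.

>>> step_arm(
  series="-0.016 0.1 -0.0 0 0 0;-0.016 0.1 0 0 0 0;-0.016 0.1 0 0 0 0;-0.016 0.1 0 0 0 0;-0.016 0.1 0 0 0 0;-0.016 0.1 0 0 0 0",
  squeeze=7,
)

```text
clock: 8.8
ee_pos: [0.502, -0.116, 0.0255]
tool_rot: [3.141, 0.001, 1.738]
force: [-3.0, -4.3, 6.8]
width: 0.337
grasp_force: 7.0
```

>>> step_arm(
  series="-0.016 0.1 -0.0 0 0 0;-0.016 0.1 0 0 0 0;-0.016 0.1 0 0 0 0;-0.016 0.1 0 0 0 0;-0.016 0.1 0 0 0 0;-0.016 0.1 0 0 0 0",
)

```text
clock: 9.4
ee_pos: [0.501, -0.11, 0.0255]
tool_rot: [3.141, 0.001, 1.738]
force: [-3.2, -5.6, 6.6]
width: 0.336
grasp_force: 7.0
```

>>> step_arm(
  series="-0.014 0.08 0.05 0 0 0;-0.014 0.08 0 0 0 0;-0.014 0.08 0 0 0 0;-0.014 0.08 0 0 0 0;-0.014 0.08 0 0 0 0",
)

```text
clock: 9.9
ee_pos: [0.5003, -0.1058, 0.0255]
tool_rot: [3.142, 0.0, 1.738]
force: [-1.9, -4.2, 3.2]
width: 0.329
grasp_force: 7.0
```

>>> step_arm(
  series="-0.014 0.08 0 0 0 0;-0.014 0.08 0 0 0 0;-0.014 0.08 0 0 0 0;-0.014 0.08 0 0 0 0",
)

```text
clock: 10.3
ee_pos: [0.4997, -0.1026, 0.0255]
tool_rot: [3.142, 0.0, 1.738]
force: [-2.5, -4.0, 3.5]
width: 0.33
grasp_force: 7.0
```

>>> step_arm(
  series="-0.01 0.06 0 0 0 0;-0.01 0.06 0 0 0 0;-0.01 0.06 0 0 0 0;-0.01 0.06 0 0 0 0",
)

```text
clock: 10.7
ee_pos: [0.4993, -0.1001, 0.0255]
tool_rot: [3.142, 0.0, 1.738]
force: [-2.3, -4.0, 3.9]
width: 0.332
grasp_force: 7.0
```

>>> step_arm(
  series="-0.01 0.06 0 0 0 0;-0.01 0.06 0 0 0 0;-0.01 0.06 0 0 0 0",
)

```text
clock: 11.0
ee_pos: [0.499, -0.0983, 0.0255]
tool_rot: [3.141, 0.0, 1.738]
force: [-2.7, -5.2, 3.6]
width: 0.332
grasp_force: 7.0
```

>>> step_arm(
  series="-0.01 0.06 0 0 0 0;-0.01 0.06 0 0 0 0;-0.01 0.06 0 0 0 0",
)

```text
clock: 11.3
ee_pos: [0.4986, -0.0957, 0.0255]
tool_rot: [3.142, -0.001, 1.737]
force: [-2.3, -1.4, 5.3]
width: 0.333
grasp_force: 7.0
```

The force dropped, which may be the snap. I probe carefully and look.

>>> step_arm(
  series="-0.008 0.05 0 0 0 0;0 0 0 0 0 0",
)

```text
clock: 11.5
ee_pos: [0.4985, -0.0951, 0.0255]
tool_rot: [3.141, -0.001, 1.737]
force: [-1.6, -0.6, 5.2]
width: 0.33
grasp_force: 7.0
```

```bash
python3 - <<'E'
from h import *
p=env.camera("scene"); s=env.sense(); print(s["ee_pos"],s["force"],s["width"])
cv2.imwrite("pics/c4.png",cv2.resize(p["color"][205:245,240:290,::-1],(750,600),interpolation=cv2.INTER_CUBIC))
E
```

```text
[ 0.49851316 -0.09507131  0.02546759] [-2.82467071 -2.07742733  5.40855464] 0.3338489739452897
```

View pics/c4.png

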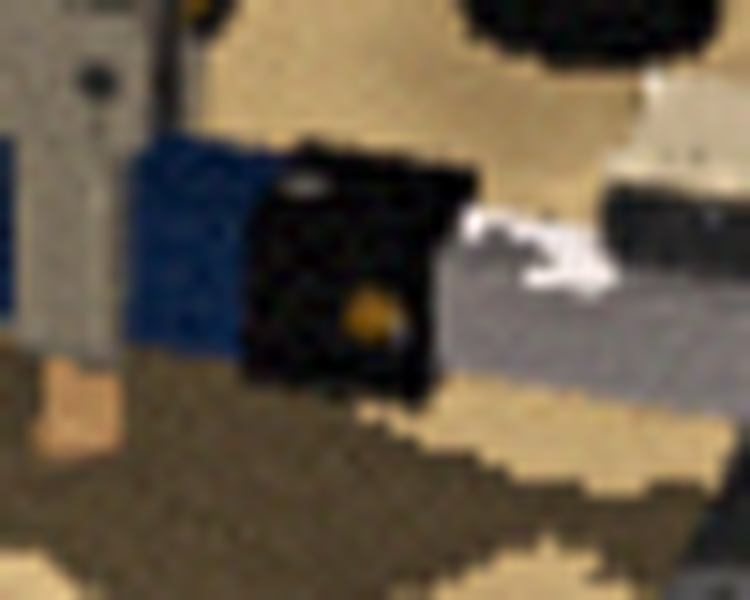

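Brass shows in the collar hole at crop (372,312). A light probe will tell whether it is locked.

>>> step_arm(
  series="-0.008 0.05 0.05 0 0 0;-0.008 0.05 0.05 0 0 0;0 0 0 0 0 0",
)

```text
clock: 11.85
ee_pos: [0.4984, -0.0943, 0.0256]
tool_rot: [-3.141, -0.001, 1.737]
force: [2.1, 0.2, -6.8]
width: 0.337
grasp_force: 7.0
```

>>> step_arm(
  series="-0.008 0.05 0 0 0 0;-0.008 0.05 0 0 0 0;0 0 0 0 0 0",
)

```text
clock: 12.15
ee_pos: [0.4982, -0.0937, 0.0256]
tool_rot: [-3.141, -0.001, 1.737]
force: [2.7, -1.0, -10.1]
width: 0.33
grasp_force: 7.0
```

>>> step_arm(
  series="0 0 -0.07 0 0 0;0 0 0 0 0 0;0 0 0 0 0 0",
)

```text
clock: 12.45
ee_pos: [0.4983, -0.0937, 0.0256]
tool_rot: [3.142, -0.0, 1.737]
force: [1.6, 0.2, -4.0]
width: 0.332
grasp_force: 7.0
```

>>> step_arm(
  series="-0.008 0.05 0 0 0 0;0 0 0 0 0 0;0 0 0 0 0 0",
)

```text
clock: 12.75
ee_pos: [0.4983, -0.0937, 0.0256]
tool_rot: [3.142, 0.0, 1.737]
force: [1.0, -0.8, -1.9]
width: 0.335
grasp_force: 7.0
```

>>> step_arm(
  series="-0.008 0.05 0 0 0 0;0 0 0 0 0 0;0 0 0 0 0 0",
)

```text
clock: 13.05
ee_pos: [0.4982, -0.0933, 0.0256]
tool_rot: [3.142, 0.001, 1.737]
force: [1.0, -2.7, -0.9]
width: 0.334
grasp_force: 7.0
```

>>> step_arm(
  series="-0.008 0.05 0 0 0 0;0 0 0 0 0 0;0 0 0 0 0 0",
)

```text
clock: 13.35
ee_pos: [0.4982, -0.0931, 0.0256]
tool_rot: [3.142, 0.001, 1.738]
force: [-1.1, -6.0, -1.6]
width: 0.331
grasp_force: 7.0
```

```bash
python3 - <<'E'
from h import *
p=env.camera("scene"); s=env.sense(); print(s["ee_pos"],s["force"])
cv2.imwrite("pics/c5.png",cv2.resize(p["color"][205:245,240:290,::-1],(750,600),interpolation=cv2.INTER_CUBIC))
E
```

```text
[ 0.49822843 -0.09315547  0.0256375 ] [-0.01682158 -4.10339528 -2.413662  ]
```

View pics/c5.png

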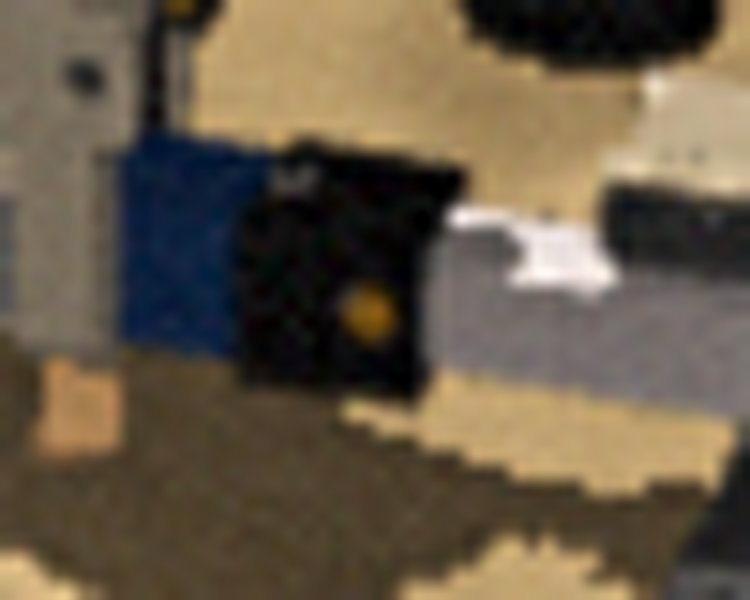

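The brass now fills the collar hole at (370,312) and the arm resists. I probe backwards a little to confirm the lock and unload it.

>>> step_arm(
  series="0.016 -0.1 0 0 0 0;0.016 -0.1 0 0 0 0;0.008 -0.05 0 0 0 0;0 0 0 0 0 0;0 0 0 0 0 0",
)

```text
clock: 13.9
ee_pos: [0.4985, -0.0947, 0.0256]
tool_rot: [3.142, -0.0, 1.738]
force: [-1.6, 1.2, 2.8]
width: 0.334
grasp_force: 7.0
```

>>> step_arm(
  series="0.012 -0.07 0 0 0 0;0.012 -0.07 0 0 0 0;0 0 0 0 0 0;0 0 0 0 0 0",
)

```text
clock: 14.3
ee_pos: [0.4985, -0.0953, 0.0255]
tool_rot: [-3.142, -0.002, 1.737]
force: [-0.7, 6.6, 4.4]
width: 0.335
grasp_force: 7.0
```

Locked both ways. I release and go to the tube.

>>> step_arm(
  series="-0.02 0.15 0 0 0 0;0 0 0 0 0 0;0 0 0 0 0 0;0 0 0 0 0 0",
)

```text
clock: 14.7
ee_pos: [0.4985, -0.095, 0.0255]
tool_rot: [-3.142, 0.0, 1.737]
force: [-1.7, 2.1, 3.9]
width: 0.334
grasp_force: 7.0
```

>>> step_arm(
  series="0 0 0 0 0 0;0 0 0 0 0 0;0 0 0 0 0 0;0 0 0 0 0 0;0 0 0 0 0 0;0 0 2 0 0 0;0 0 4 0 0 0;0 0 4 0 0 0;0 0 4 0 0 0;0 0 0 0 0 0",
  hand=1,
)

```text
clock: 15.7
ee_pos: [0.502, -0.0962, 0.1711]
tool_rot: [3.132, 0.006, 1.738]
force: [0.4, -0.0, -0.5]
width: 0.998
grasp_force: 0.0
```

>>> step_arm(
  series="-0.7 3 0 0 0 -4.3;-0.7 4 0 0 0 -4.3;-0.7 4 0 0 0 0;-0.7 4 0 0 0 0;-0.7 4 0 0 0 0;-0.7 4 0 0 0 0;-0.7 4 0 0 0 0;-0.7 4 0 0 0 0;-0.8 4.5 0 0 0 0;0 0 0 0 0 0",
)

```text
clock: 16.7
ee_pos: [0.4326, 0.2646, 0.1647]
tool_rot: [-3.14, -0.002, 1.593]
force: [0.6, 0.0, -0.5]
width: 1.001
grasp_force: 0.0
```

```bash
python3 - <<'E'
from m import *
s=env.sense(); print(s["ee_pos"],s["tool_rot"],s["force"])
p=env.camera("top"); q=env.camera("scene")
for n,P in (("top",p),("scene",q)):
  for s in env.silhouettes(P,"tube"):
    v,u=np.nonzero(s["pixels"]); w=unproj(P,np.c_[u,v],0.009 if n=="top" else .011)
    print(n,"tube",round(s["p"],2),s["position"],cv2.minAreaRect((w[:,:2]*1000).astype(np.float32)))
k=np.zeros((384,512),bool);k[165:235,215:350]=1
c=cloud(p,k); c=c[(c[:,2]>0.07)&(c[:,2]<.105)]; print(len(c),cv2.minAreaRect((c[:,:2]*1000).astype(np.float32)),np.percentile(c[:,2],[50,98]))
c=cloud(q,k) if 0 else c
m=blue(p,(215,165),(350,235)); v,u=np.nonzero(m); w=unproj(p,np.c_[u,v],.0605)
print("blue",cv2.minAreaRect((w[:,:2]*1000).astype(np.float32)))
cv2.imwrite("pics/t5.png",cv2.resize(p["color"][130:280,120:340,::-1],(800,545),interpolation=cv2.INTER_CUBIC))
E
```

```text
[0.43260119 0.26456699 0.1646656 ] [-3.14040469e+00 -1.65239181e-03  1.59270122e+00] [ 0.58201054  0.00294024 -0.53682381]
top tube 0.55 [233.4, 161.9] ((642.119873046875, 36.49424743652344), (18.70393180847168, 166.94515991210938), 68.62057495117188)
top tube 0.51 [202.1, 260.1] ((338.2877502441406, 147.4144287109375), (116.08564758300781, 14.920918464660645), 66.70944213867188)
top tube 0.46 [172.9, 233.9] ((435.1635437011719, 235.46499633789062), (17.74322509765625, 115.01398468017578), 2.7262094020843506)
scene tube 0.75 [140.6, 212.9] ((426.293212890625, 259.8180847167969), (27.19993782043457, 177.14280700683594), 2.8553876876831055)
scene tube 0.61 [241.2, 201.0] ((640.2720947265625, 34.08367919921875), (41.12718200683594, 179.63877868652344), 66.70255279541016)
487 ((504.7940673828125, -124.15791320800781), (41.55220413208008, 244.20091247558594), 9.302921295166016) [0.08535698 0.09547527]
blue ((497.5595397949219, -88.93543243408203), (26.61337661743164, 78.72315979003906), 8.957385063171387)
```

View pics/t5.png

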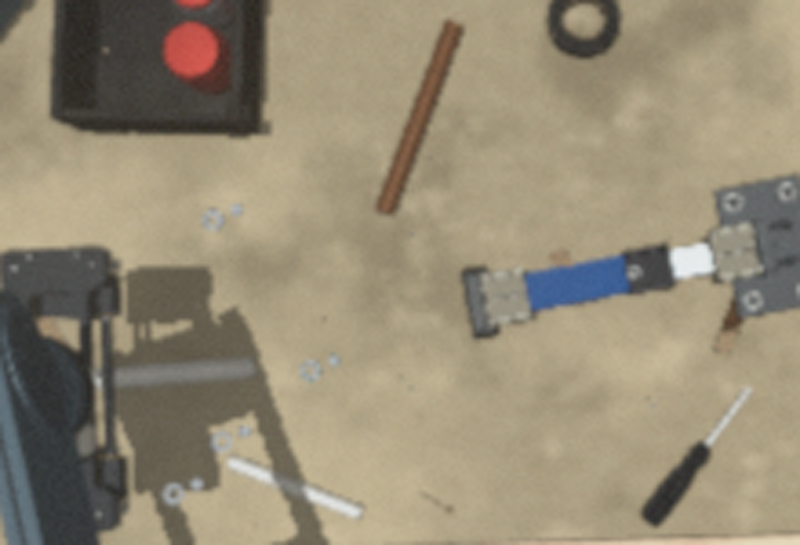

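The view shows the rest lengthened, and the tube partly under the gripper's shadow at (180,373), unmoved. I descend onto it.

>>> step_arm(
  series="0 0 -4 0 0 0;0 0 -4 0 0 0;0 0 -3.5 0 0 0;0 0 -2.5 0 0 0;0 0 -1.4 0 0 0;0 0 -0.5 0 0 0;0 0 0 0 0 0;0 0 0 0 0 0;0 0 0 0 0 0",
)

```text
clock: 17.8
ee_pos: [0.4355, 0.2601, 0.0075]
tool_rot: [3.14, -0.001, 1.587]
force: [-1.0, -0.5, 0.7]
width: 0.999
grasp_force: 0.0
```

>>> step_arm(
  series="0 0.3 -0.35 0 0 0;0 0 0 0 0 0;0 0 0 0 0 0;0 0 0 0 0 0",
)

```text
clock: 18.2
ee_pos: [0.4345, 0.2633, 0.003]
tool_rot: [3.141, -0.0, 1.588]
force: [0.1, 0.1, 0.5]
width: 0.999
grasp_force: 0.0
```

>>> step_arm(
  series="0 0 0 0 0 0;0 0 0 0 0 0;0 0 0 0 0 0;0 0 0 0 0 0;0 0 0 0 0 0;0 0 0 0 0 0;0 0 0 0 0 0;0 0 0 0 0 0;0 0 0 0 0 0;0 0 0 0 0 0",
  hand=0,
  squeeze=20,
)

```text
clock: 19.2
ee_pos: [0.4344, 0.2631, 0.0029]
tool_rot: [-3.141, 0.0, 1.587]
force: [-0.1, -0.5, -0.3]
width: 0.187
grasp_force: 1.7
```

>>> step_arm(
  series="0 0 0 0 0 0;0 0 0 0 0 0;0 0 1 0 0 0;0 0 2 0 0 0;0 0 3 0 0 0;0 0 4 0 0 0;0 0 4 0 0 0;0 0 1.7 0 0 0;0 0 0 0 0 0",
)

```text
clock: 20.1
ee_pos: [0.4364, 0.2638, 0.1636]
tool_rot: [3.135, -0.002, 1.587]
force: [-0.1, 0.1, -1.4]
width: 0.179
grasp_force: 19.9
```

>>> step_arm(
  series="0.7 -3 0 0 0 2;0.7 -4 0 0 0 2;0.7 -4.5 0 0 0 2;0.7 -4.5 0 0 0 2.5;0.7 -4.5 0 0 0 0;0.7 -4.5 0 0 0 0;0.7 -4.5 0 0 0 0;0.7 -4.2 0 0 0 0;0.7 -3 0 0 0 0;0.6 -2 0 0 0 0",
)

```text
clock: 21.1
ee_pos: [0.5027, -0.1261, 0.1584]
tool_rot: [-3.139, -0.001, 1.733]
force: [-0.2, 0.7, -1.1]
width: 0.181
grasp_force: 19.9
```

>>> step_arm(
  series="0 0 0 0 0 0;0 0 0 0 0 0;0 0 0 0 0 0;0 0 0 0 0 0",
)

```text
clock: 21.5
ee_pos: [0.503, -0.1226, 0.1597]
tool_rot: [-3.141, -0.001, 1.737]
force: [-0.5, -0.1, -0.8]
width: 0.182
grasp_force: 19.9
```

```bash
python3 - <<'E'
from m import *
s=env.sense(); print(s["ee_pos"],s["tool_rot"],s["force"],s["width"],s["grasp_force"])
q=env.camera("scene")
cv2.imwrite("pics/c6.png",cv2.resize(q["color"][145:270,185:341,::-1],(750,600),interpolation=cv2.INTER_CUBIC))
E
```

```text
[ 0.50303908 -0.12257264  0.15966297] [-3.14092551e+00 -6.94050109e-04  1.73709905e+00] [-0.45250887 -0.0669352  -0.77071475] 0.18241424483584814 19.902124106884003
```

View pics/c6.png

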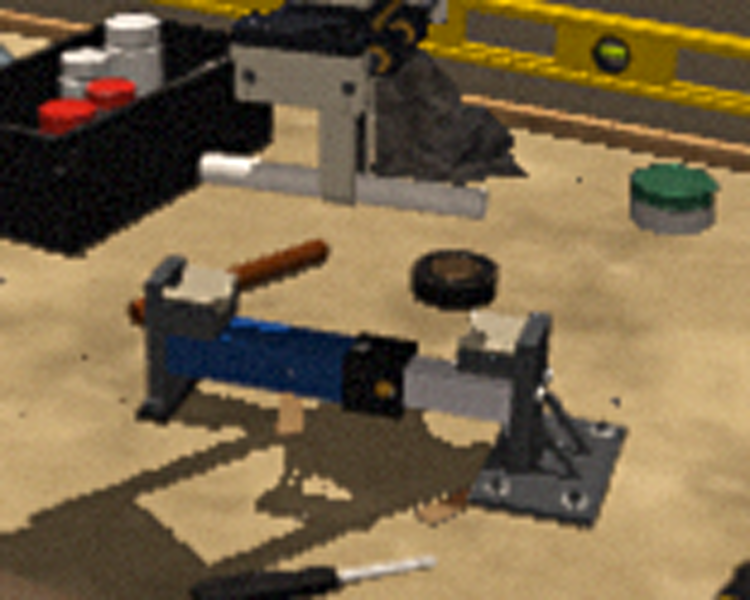

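The tube is held at its middle (338,180) and level over the rest, and the button is out at (385,388). I lower it into the saddles.

>>> step_arm(
  series="0 -0.1 -2 0 0 0;0 0 -2.5 0 0 0;0 0 -1.5 0 0 0;0 0 -0.7 0 0 0;0 0 -0.3 0 0 0;0 0 0 0 0 0;0 0 0 0 0 0;0 0 0 0 0 0",
)

```text
clock: 22.35
ee_pos: [0.5041, -0.1251, 0.0908]
tool_rot: [3.14, 0.001, 1.736]
force: [0.2, 0.1, -0.6]
width: 0.182
grasp_force: 19.9
```

>>> step_arm(
  series="0 0 -0.3 0 0 0;0 0 -0.2 0 0 0;0 0 -0.2 0 0 0;0 0 0 0 0 0;0 0 0 0 0 0",
)

```text
clock: 22.85
ee_pos: [0.5034, -0.1249, 0.0828]
tool_rot: [-3.141, -0.0, 1.736]
force: [-0.5, -0.4, -0.9]
width: 0.181
grasp_force: 19.9
```

>>> step_arm(
  series="0 0 -0.1 0 0 0;0 0 -0.1 0 0 0;0 0 0 0 0 0;0 0 0 0 0 0",
)

```text
clock: 23.25
ee_pos: [0.5037, -0.125, 0.081]
tool_rot: [3.141, 0.0, 1.736]
force: [0.4, -0.5, -0.3]
width: 0.181
grasp_force: 19.9
```

>>> step_arm(
  series="0 0 -0.1 0 0 0;0 0 -0.05 0 0 0;0 0 0 0 0 0;0 0 0 0 0 0",
)

```text
clock: 23.65
ee_pos: [0.5039, -0.125, 0.0802]
tool_rot: [3.141, 0.001, 1.735]
force: [-0.5, 0.7, 5.6]
width: 0.177
grasp_force: 19.9
```

The tube made contact at the expected height. I release slowly, then lift.

>>> step_arm(
  series="0 0 0 0 0 0;0 0 0 0 0 0;0 0 0 0 0 0;0 0 0 0 0 0;0 0 0 0 0 0",
  hand=0.4,
)

```text
clock: 24.15
ee_pos: [0.5034, -0.1248, 0.0793]
tool_rot: [-3.141, -0.0, 1.736]
force: [0.7, 0.3, -0.6]
width: 0.396
grasp_force: 0.0
```

>>> step_arm(
  series="0 0 1 0 0 0;0 0 3 0 0 0;0 0 4 0 0 0;0 0 4 0 0 0;-2 4 2 0 0 0;-2 4 0 0 0 0;-2 4 0 0 0 0;-2 4 0 0 0 0;-2 4 0 0 0 0;0 0 0 0 0 0",
)

```text
clock: 25.15
ee_pos: [0.4007, 0.079, 0.2203]
tool_rot: [3.141, -0.002, 1.741]
force: [0.2, 0.2, 0.2]
width: 0.402
grasp_force: 0.0
```

```bash
python3 - <<'E'
from m import *
p=env.camera("top"); q=env.camera("scene"); s=env.sense(); print(s["clock"],s["ee_pos"],s["force"])
k=np.zeros((384,512),bool);k[165:235,215:350]=1
for P in (p,q):
  for s in env.silhouettes(P,"tube"):
    c=cloud(P,s["pixels"]); 
    if len(c)<20: continue
    v,u=np.nonzero(s["pixels"]); w=unproj(P,np.c_[u,v],.086)
    print(round(s["p"],2),s["position"],np.round(np.median(c,0),3),np.round(np.percentile(c[:,2],[2,98]),3),cv2.minAreaRect((w[:,:2]*1000).astype(np.float32)))
a=cv2.resize(q["color"][175:265,215:335,::-1],(400,300),interpolation=cv2.INTER_CUBIC);b=cv2.resize(p["color"][160:250,230:350,::-1],(400,300),interpolation=cv2.INTER_CUBIC)
cv2.imwrite("pics/end.png",np.hstack([a,b]))
E
```

```text
25.25 [0.40342949 0.07579741 0.22035105] [-0.20189437 -0.02719351 -0.11194531]
0.71 [290.3, 207.0] [ 0.505 -0.124  0.092] [0.086 0.098] ((505.0160827636719, -125.29039001464844), (15.454700469970703, 166.46832275390625), 9.957255363464355)
0.55 [234.8, 158.4] [0.643 0.034 0.014] [-0.003  0.021] ((634.4771728515625, 30.659164428710938), (19.216365814208984, 162.82327270507812), 68.26969146728516)
0.58 [147.3, 237.1] [0.33  0.139 0.009] [-0.002  0.012] ((237.53118896484375, 44.35874938964844), (107.27409362792969, 12.00825023651123), 66.2203369140625)
0.54 [255.0, 208.8] [ 0.498 -0.128  0.089] [0.    0.095] ((501.597412109375, -124.26617431640625), (38.59431457519531, 173.49188232421875), 8.935179710388184)
```

View pics/end.png

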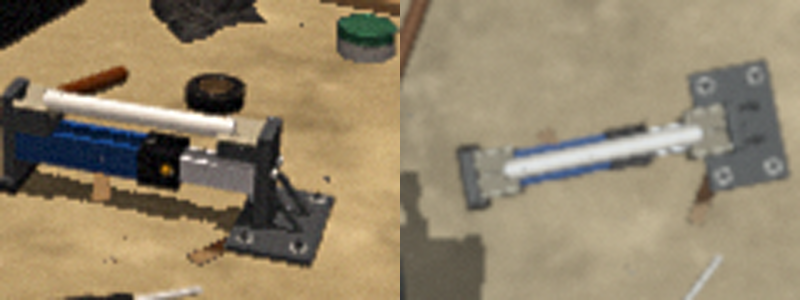

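The tube lies in both saddles (left half, from (45,98) to (235,128)), and the button is out at (165,170). The top view agrees, so I hand in.

```bash
python3 -c "
from workcell import env
print(env.sign_off())"
```

```text
the job is handed in; nothing more can be done
None
```

The arm is slid out about 62 mm with the button out and locking in the collar's hole, the tube lies at rest in both saddles between the end plates, and the job was handed in at about 25 s; sign-off returned no verdict.

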